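# Put the modelling supplies back in their holders

## Task

Tidy the modelling bench: put the small paint jar and the large paint jar each upright in the round socket of its own size, the tape roll flat over its post, and the sanding block, sole down, in the rectangular tray, every one fully home. Set the glass jars down rather than dropping them, and do not knock over or push away the model car or the glue bottle.

Things in the scene. Friction and masses are not known exactly. Their poses are not given: they have to be found in the camera images.
- small_jar: Small closed paint jar: upright cylinder of amber glass with a black cap, 34 mm diameter, 52 mm tall with its cap (cap 32 mm across, top 16 mm). Loose, about 60 g. Origin: centre of its underside; z up along its axis.
- large_jar: Large closed paint jar, same glass and black cap: upright cylinder 56 mm diameter, 56 mm tall with its cap (cap 54 mm across, top 16 mm). Loose, about 170 g. Origin: centre of its underside; z up along its axis.
- tape_roll: Roll of yellow masking tape lying flat: ring 66 mm outside, 44 mm inside diameter (wall 11 mm), 24 mm tall. Loose, about 60 g; rigid. Origin: on its axis, level with its underside; z up along its axis.
- sanding_block: Sanding block: rectangular cork block with a dark abrasive sole underneath, 72 mm long (its x) by 36 mm wide (its y) by 32 mm tall. Loose, about 70 g. Origin: centre of its underside; z up. Turned half round it is the same.
- small_socket: Holder of the small jar: square wooden block 74 x 74 mm, 16 mm tall, with one round hole of 50 mm diameter, 10 mm deep (hole floor 6 mm above the bench), in its middle. Fixed to the bench. Origin: centre of the underside, on the bench; z up.
- large_socket: Holder of the large jar: square wooden block 96 x 96 mm, 16 mm tall, with one round hole of 72 mm diameter, 10 mm deep (hole floor 6 mm above the bench), in its middle. Fixed to the bench. Origin: centre of the underside, on the bench; z up.
- block_tray: Holder of the sanding block: wooden block 112 (its x) x 74 mm (its y), 16 mm tall, with one rectangular hole 88 mm (x) by 50 mm (y), 10 mm deep (hole floor 6 mm above the bench), in its middle. Fixed to the bench. Origin: centre of the underside, on the bench; z up.
- tape_post: Holder of the tape roll: round wooden foot of 80 mm diameter, 8 mm tall, with an upright post of 24 mm diameter in its middle whose top is 38 mm above the bench. The roll lies flat on the foot with the post through it. Fixed to the bench. Origin: centre of the underside, on the bench; z up.
- model_car: Bystander: grey plastic model car on its wheels, 102 mm long (its x), 44 mm wide, 38 mm tall, standing between the holders. Loose, 60 g; to be left where it is. Origin: centre of its underside.
- glue_bottle: Bystander: white glue bottle with an orange nozzle, 42 mm diameter, 104 mm tall, standing to the robot's left of the work. Loose, 110 g; to be left where it is. Origin: centre of its underside.
Not all that is in view belongs to the job. Of the things that look like the tape_post, take the one that is farthest to the robot's left at the start. Leave any red look-alike of the large_jar alone.

How it is judged:
At the end, for the whole second after the job is handed in: Each thing is in or on its own holder and at rest: within 12 mm of the holder's centre, upright within 0.12 rad, resting on the hole floor (underside less than 10 mm above the bench) or, for the tape, on the foot (less than 12 mm); the sanding block lies along the tray within 0.35 rad (horizontal distance between small_jar and small_socket below 0.012 m and z of small_jar in the frame of small_socket below 0.01 m and angle between each of small_jar, large_jar, tape_roll, sanding_block's own z axis and vertical below 0.12 rad and linear speed of each of small_jar, large_jar, tape_roll, sanding_block below 0.02 m/s and angular speed of each of small_jar, large_jar, tape_roll, sanding_block below 0.2 rad/s and horizontal distance between large_jar and large_socket below 0.012 m and z of large_jar in the frame of large_socket below 0.01 m and horizontal distance between tape_roll and tape_post below 0.012 m and z of tape_roll in the frame of tape_post below 0.012 m and horizontal distance between sanding_block and block_tray below 0.012 m and z of sanding_block in the frame of block_tray below 0.01 m and angle between the x axis of sanding_block and the x axis of block_tray, either way round below 0.35 rad); the robot touches nothing.
It fails at once if the small jar is dropped into its socket (moving faster than 0.6 m/s within 40 mm above the socket's underside) (horizontal distance between small_jar and small_socket below 0.03 m and z of small_jar in the frame of small_socket below 0.04 m and linear speed of small_jar above 0.6 m/s).
It fails at once if the large jar is dropped into its socket (moving faster than 0.6 m/s within 40 mm above the socket's underside) (horizontal distance between large_jar and large_socket below 0.03 m and z of large_jar in the frame of large_socket below 0.04 m and linear speed of large_jar above 0.6 m/s).
It fails at once if the model car is knocked over or pushed more than 25 mm from where it stood (distance of model_car from where it was at the start of the episode above 0.025 m or angle between model_car's own z axis and vertical above 0.5 rad).
It fails at once if the glue bottle is knocked over or pushed more than 25 mm from where it stood (distance of glue_bottle from where it was at the start of the episode above 0.025 m or angle between glue_bottle's own z axis and vertical above 0.5 rad).
It also fails if it takes over 112 s, if anything falls off the work surface, if the arm or the gripper's body presses on something with over 40 N, if the wrist force passes 120 N, or if a joint passes its speed limit or range.

## Robot

A 7-joint arm with a two-finger parallel gripper is mounted at the origin on the work surface. World frame = base frame: x ahead of the robot, y to its left, z up, the work surface at z = 0. Lengths are in m, angles in rad, forces in N, time in s.
With the tool pointing down it reaches from about 0.4 to 0.85 m from the base axis. Payload 4.5 kg.
Tool frame: the origin (TCP) lies midway between the tips of the shut fingers; the grasp point (between the pads) lies r.grip_point_offset behind it (r.grip_point_offset is the distance from the TCP to the grasp point, in m); z points along the fingers, y is the line along which they close (so a half turn about z gives the same grasp; the last joint's range is limited). The gripper opens to 88 mm and grips with 3 to 60 N. Pads are 18 mm wide; open, the fingers measure 123 mm over their backs; the gripper's body (75 mm by 187 mm) begins 45 mm behind the grasp point.
Start: joints at [-1.226, 0.689, -0.195, 1.565, 0.157, 0.902, -0.215], TCP at [0.191, 0.595, 0.239] pointing down, gripper open.
Joint ranges: [-3.01, 3.01], [-0.46, 2.08], [-1.47, 1.51], [0.13, 2.56], [-1, 4.14], [0.04, 2.09], [-2.66, 2.66]. Speed limits (rad/s): [2.57, 2.57, 3.14, 3.14, 3.14, 3.14, 3.14].

## Interface

Orientations are given as a unit quaternion [x, y, z, w].
In Python, from plant import r gives the robot as it stands.
- The arm moves only by the shell command python3 -m jog 'ROWS' [FORCE]. ROWS is JSON, a list of rows, each an object of numbers: "wx", "wy", "wz": the turn, a rotation vector about the world's x, y, z as a fraction of full scale; "dx", "dy", "dz": the shift along the world's x, y, z as a fraction of full scale; "hand": the closure, from 0 (fully open) to 1 (shut). In form: [{"wx": .., "wy": .., "wz": .., "dx": .., "dy": .., "dz": .., "hand": ..}, ...]. A call has 1 to 5 rows; each row shifts and turns the commanded pose from where the row before left it; what a row does not reach is not made up. Full scale, the value 1, is 0.25 m for a shift and 2 rad for a turn. A row lasts 1/12 s, in which the tool goes at most 41.7 mm and 7.16 degrees, less where a joint would pass 70% of its speed; a pose out of reach is approached as far as the arm can. A call with a number of a shift or a turn outside -1 to 1 is refused whole. A call with a gripper value outside its range is refused whole. The fingers move at their own pace and stop on an object; FORCE is the grip in N (left out, the last holds). Time passes only in rows, so rows that do not move let the fingers close. It gives the time, the measured TCP pose, the force, the opening and the grip force at its end, in the units of the state.
- r.get_state(): the state, without advancing time (a new reading comes with each control period).
- r.snapshot(name): name is "scene" or "top"; returns the picture (420x560x3 uint8, red, green, blue); there is no depth.
- r.camera_info(name): a dict with "mtx" (3x3 intrinsics, pixels), "k1" (the pictures are not rectified: a ray, as slopes to the right and down, at radius r is drawn at 1 + k1 r^2 times it, then the intrinsics apply), "R" (3x3) and "t" (3): a world point X has camera coordinates R X + t. Camera axes: x right, y down, z forward; pixel columns grow to the right and rows downward; lengths in m; the calibration is good to about 2 mm. A picture is of the moment at which its call begins. camera_info takes no time and is no camera call.
- r.finish_job(): hands the job in; it is judged then, once.
Trained networks look in the newest picture that a camera, given by its name, has taken for a name from the list of things; names that differ only in an ending like _2 or _b are one class to them, and where a whole thing is asked for, a point or a joint stands for the part that bears it (a point fixed in the world has none). Each returns a list of dicts, best first, with "p" (0 to 1); they miss things now and then, are a little off and sometimes report something else, mostly with a low value. They report only what shows in the picture. A call takes as long as a camera call. They do not tell look-alikes from the thing itself.
- r.search_frame(camera, query): "bbox" ([left, top, right, bottom] in pixels, round what is visible of it).
- r.masks_of(camera, query): "region" (420x560 bool, what is visible of it) and "bbox" ([left, top, right, bottom] in pixels, round what is visible of it).
The state is a dict: "clock": time; "q": joint angles; "qd": joint speeds; "joint_torque": joint torques, N m; "tool_pos": TCP position; "eef_rot": TCP orientation; "contact_force": force on the tool from outside, world axes, zero at the start; "moment": the same for the moment, N m; "opening": opening from 0.0 (shut) to 1.0 (fully open); "finger_force": force on a finger pad.
Only numpy, scipy, OpenCV 4.12 (cv2) and the standard library are available. Lean on these libraries where they do the work, as an engineer would, in place of code of your own. Each camera call takes 0.05 s, during which the arm holds its last target. There are 200 camera calls.

## Working session

There is one attempt and no reset: what is moved stays moved. The work goes in short steps, Python scripts to look and compute and a shell command to move; the robot and the scene stay as the last step left them, time stands still between calls to the robot, and variables do not carry over. Pictures are saved under pics/ and viewed, at most 14 in all, crops included, and the job is handed in when it is done.

```bash
mkdir -p pics; cat > h.py <<'E'
import numpy as np, cv2
from plant import r
def ray(cam,u,v):
    c=r.camera_info(cam); K=np.array(c["mtx"]);k=c["k1"];R=np.array(c["R"]);t=np.array(c["t"])
    d=cv2.undistortPoints(np.array([[[u,v]]],float),K,np.array([k,0,0,0],float))[0,0]
    return -R.T@t, R.T@np.array([d[0],d[1],1])
def at(cam,u,v,z):
    o,d=ray(cam,u,v); return (o+d*(z-o[2])/d[2])
def proj(cam,X):
    c=r.camera_info(cam)
    return cv2.projectPoints(np.array(X,float).reshape(-1,3),cv2.Rodrigues(np.array(c["R"],float))[0],np.array(c["t"],float),np.array(c["mtx"],float),np.array([c["k1"],0,0,0],float))[0][:,0]
def save(cam,n):
    im=r.snapshot(cam); cv2.imwrite(f"pics/{n}.png",im[:,:,::-1]); return im
E
python3 - <<'E'
from h import *
for c in ("top","scene"):
    save(c,c+"0"); i=r.camera_info(c); print(c,np.round(-np.array(i["R"]).T@np.array(i["t"]),3),np.round(i["R"],2).tolist())
N="small_jar large_jar tape_roll sanding_block small_socket large_socket block_tray tape_post model_car glue_bottle".split()
for n in N:
    for m in r.masks_of("top",n):
        M=m["region"]; v,u=np.nonzero(M); (cx,cy),wh,a=cv2.minAreaRect(np.c_[u,v].astype(np.float32))
        print(n,round(m["p"],2),np.round(m["bbox"]).astype(int).tolist(),"cen",round(u.mean()),round(v.mean()),"z0",np.round(at("top",cx,cy,0),3)[:2],np.round(wh),round(a))
print(r.get_state(),r.grip_point_offset)
E
```

```text
top [0.424 0.034 1.296] [[-0.01, -1.0, -0.03], [-1.0, 0.01, -0.08], [0.08, 0.03, -1.0]]
scene [ 1.478 -0.729  0.902] [[0.63, 0.77, 0.0], [0.44, -0.36, -0.82], [-0.63, 0.52, -0.57]]
small_jar 0.57 [324, 217, 341, 234] cen 329 224 z0 [ 0.484 -0.078] [11. 11.] 45
large_jar 0.6 [270, 220, 289, 239] cen 280 229 z0 [0.472 0.071] [16. 17.] 90
large_jar 0.48 [245, 149, 270, 186] cen 258 167 z0 [0.665 0.139] [25. 37.] 2
tape_roll 0.74 [209, 256, 226, 278] cen 219 265 z0 [0.363 0.261] [21. 20.] 90
sanding_block 0.77 [387, 250, 413, 276] cen 398 262 z0 [ 0.367 -0.285] [15. 25.] 63
sanding_block 0.72 [324, 167, 352, 191] cen 339 177 z0 [ 0.63 -0.11] [26. 23.] 45
sanding_block 0.57 [298, 174, 315, 208] cen 306 189 z0 [ 0.594 -0.008] [32. 15.] 86
small_socket 0.83 [407, 193, 438, 219] cen 423 206 z0 [ 0.536 -0.365] [28. 27.] 13
large_socket 0.98 [168, 189, 198, 224] cen 182 207 z0 [0.545 0.377] [32. 33.] 86
block_tray 0.94 [245, 149, 269, 188] cen 258 167 z0 [0.664 0.139] [37. 24.] 90
tape_post 0.98 [357, 134, 386, 163] cen 370 148 z0 [ 0.718 -0.211] [25. 25.] 90
tape_post 0.9 [322, 165, 355, 190]
[... 295 characters left out ...]
, 'q': array([-1.22618814,  0.68909183, -0.19458263,  1.56531128,  0.15732056,
        0.90248315, -0.21509363]), 'qd': array([ 0.00031695,  0.00158922,  0.00158085, -0.00085788, -0.00106216,
       -0.00091305, -0.00110242]), 'joint_torque': array([ 1.22229198e-05, -5.27254808e+01, -1.26627959e+00, -1.53677523e+01,
       -5.19112358e-02, -2.11629986e-04,  3.82093981e-05]), 'tool_pos': array([0.19113899, 0.59508089, 0.23874437]), 'eef_rot': array([1.54764784e-01, 9.87951345e-01, 4.45339286e-05, 1.36553600e-05]), 'contact_force': array([ 0.10923717, -0.02897707,  0.04759311]), 'moment': array([-0.00431232, -0.00031543,  0.02993377]), 'finger_force': 0.0, 'opening': 1.0012105839542402} 0.0187
```

View pics/top0.png

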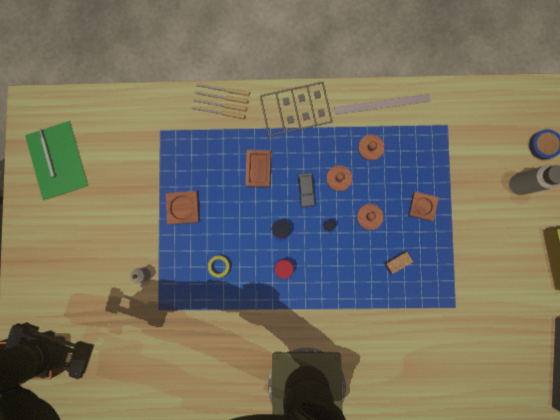

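View pics/scene0.png

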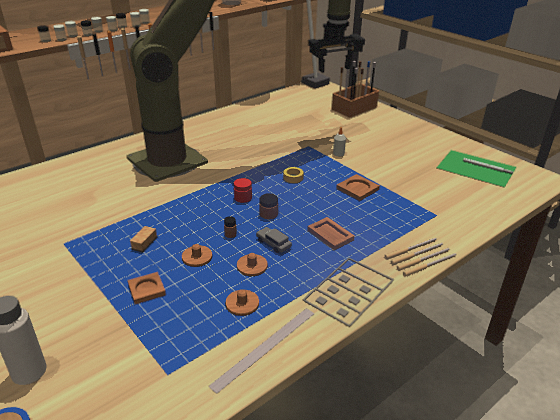

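The top view shows three post look-alikes at pixels (340,178), (371,147) and (371,216). +y is to the left in the picture, so the one at (340,178), y≈-0.11, is farthest to the robot's left. The large jar is the dark one at (282,229) and the red one at (284,269) is the decoy. The small jar is at (330,225), tape at (219,266), block at (400,262). The scene view agrees with this. Next I refine the poses with an edge fit and confirm them in an enlarged crop.

```bash
cat > fit.py <<'E'
from h import *
from scipy.optimize import differential_evolution as DE
th=np.linspace(0,2*np.pi,72,endpoint=False)
circ=lambda R,z:np.c_[R*np.cos(th),R*np.sin(th),0*th+z]
def rect(a,b,z):
    s=np.linspace(-.5,.5,24); o=0*s
    return np.r_[np.c_[a*s,o+b/2,o+z],np.c_[a*s,o-b/2,o+z],np.c_[o+a/2,b*s,o+z],np.c_[o-a/2,b*s,o+z]]
MOD=dict(small_jar=circ(.016,.052),large_jar=circ(.027,.056),tape_roll=np.r_[circ(.033,.024),circ(.022,.024)],
 sanding_block=rect(.072,.036,.032),small_socket=np.r_[rect(.074,.074,.016),circ(.025,.016)],large_socket=np.r_[rect(.096,.096,.016),circ(.036,.016)],
 block_tray=np.r_[rect(.112,.074,.016),rect(.088,.05,.016)],tape_post=np.r_[circ(.04,.008),circ(.012,.038)],model_car=rect(.102,.044,.012))
YAW={"sanding_block","small_socket","large_socket","block_tray","model_car"}
def place(n,p):
    c,s=np.cos(p[2]),np.sin(p[2]); M=MOD[n]
    return np.c_[p[0]+c*M[:,0]-s*M[:,1],p[1]+s*M[:,0]+c*M[:,1],M[:,2]]
def grad(im):
    g=cv2.GaussianBlur(im,(0,0),.8).astype(np.float32)
    return np.sqrt(sum((cv2.Sobel(g[:,:,k],5,*d)**2 for k in range(3) for d in((1,0),(0,1))))).clip(0,250)
def fit(n,p0,G,tol=.015,yr=(-1.6,1.6)):
    def c(p):
        p=[p[0],p[1],p[2] if n in YAW else 0]; s=0
        for cam,g in G.items():
            uv=proj(cam,place(n,p)).astype(np.float32)
            s-=cv2.remap(g,uv[None,:,0].copy(),uv[None,:,1].copy(),1).mean()
        return s
    o=DE(c,[(p0[0]-tol,p0[0]+tol),(p0[1]-tol,p0[1]+tol),yr],seed=1,popsize=12,maxiter=40,polish=False)
    return o.x,-o.fun
E
python3 - <<'E'
from fit import *
I={c:cv2.imread(f"pics/{c}0.png") for c in("top","scene")}; G={c:grad(i) for c,i in I.items()}
P={"small_jar":(330,225,.052),"large_jar":(282,229,.056),"tape_roll":(219,266,.024),"sanding_block":(400,262,.032),"small_socket":(424,206,.016),"large_socket":(182,207,.016),"block_tray":(258.5,168,.016),"tape_post":(340,178,.008),"model_car":(307,189,.02)}
big=cv2.resize(I["top"][130:290,160:450],None,fx=2.75,fy=2.75,interpolation=cv2.INTER_CUBIC)
for n,(u,v,z) in P.items():
    p0=at("top",u,v,z); 
    for g in (G,{"top":G["top"]},{"scene":G["scene"]}):
        x,s=fit(n,p0,g); print(n,np.round(x,3),round(s),end=" | ")
        if g is G: X=x
    print()
    for a,b in (proj("top",place(n,X if n in YAW else [*X[:2],0]))+.5-[160,130])*2.75: cv2.circle(big,(int(a),int(b)),0,(0,255,0),-1)
cv2.imwrite("pics/fit0.png",big)
for u,v,z in ((371,147,.008),(371,216,.008),(284,269,.05),(140,273,.05)): print(np.round(at("top",u,v,z),3))
E
```

```text
small_jar [ 0.482 -0.076 -0.531] 353 | small_jar [ 0.48  -0.072 -0.851] 169 | small_jar [ 0.483 -0.078 -0.356] 202 | 
large_jar [0.471 0.068 0.225] 343 | large_jar [0.47  0.069 0.111] 167 | large_jar [ 0.473  0.067 -0.36 ] 184 | 
tape_roll [0.363 0.259 0.347] 492 | Traceback (most recent call last):
  File "<stdin>", line 8, in <module>
  File "fit.py", line 25, in fit
    o=DE(c,[(p0[0]-tol,p0[0]+tol),(p0[1]-tol,p0[1]+tol),yr],seed=1,popsize=12,maxiter=40,polish=False)
    return fun(*args, **kwargs)
    ret = solver.solve()
    next(self)
    ~~~~^^^^^^
    energy = self.func(parameters)
    return self.f(x, *self.args)
           ~~~~~~^^^^^^^^^^^^^^^
  File "fit.py", line 22, in c
    uv=proj(cam,place(n,p)).astype(np.float32)
       ~~~~^^^^^^^^^^^^^^^^
  File "h.py", line 10, in proj
    c=r.camera_info(cam)
ValueError: time passes only in moves, steps and waits
```

Too many calibration reads, so I'll cache the calibration.

```bash
sed -i 's/r\.camera_info(cam)/ci(cam)/; s/^from plant import r/from plant import r\nimport functools\nci=functools.lru_cache(r.camera_info)/' h.py
cat > f0.py <<'E'
from fit import *
I={c:cv2.imread(f"pics/{c}0.png") for c in("top","scene")}; G={c:grad(i) for c,i in I.items()}
P={"small_jar":(330,225,.052),"large_jar":(282,229,.056),"tape_roll":(219,266,.024),"sanding_block":(400,262,.032),"small_socket":(424,206,.016),"large_socket":(182,207,.016),"block_tray":(258.5,168,.016),"tape_post":(340,178,.008),"model_car":(307,189,.02)}
big=cv2.resize(I["top"][130:290,160:450],None,fx=2.75,fy=2.75,interpolation=cv2.INTER_CUBIC)
for n,(u,v,z) in P.items():
    p0=at("top",u,v,z); 
    for g in (G,{"top":G["top"]},{"scene":G["scene"]}):
        x,s=fit(n,p0,g); print(n,np.round(x,3),round(s),end=" | ")
        if g is G: X=x
    print()
    for a,b in (proj("top",place(n,X if n in YAW else [*X[:2],0]))+.5-[160,130])*2.75: cv2.circle(big,(int(a),int(b)),0,(0,255,0),-1)
cv2.imwrite("pics/fit0.png",big)
for u,v,z in ((371,147,.008),(371,216,.008),(284,269,.05),(140,273,.05)): print(np.round(at("top",u,v,z),3))
E
python3 f0.py
```

```text
small_jar [ 0.482 -0.076 -0.531] 353 | small_jar [ 0.48  -0.072 -0.851] 169 | small_jar [ 0.483 -0.078 -0.356] 202 | 
large_jar [0.471 0.068 0.225] 343 | large_jar [0.47  0.069 0.111] 167 | large_jar [ 0.473  0.067 -0.36 ] 184 | 
tape_roll [0.363 0.259 0.347] 492 | tape_roll [ 0.362  0.26  -0.258] 250 | tape_roll [0.364 0.257 0.092] 246 | 
sanding_block [ 0.368 -0.282 -1.043] 492 | sanding_block [ 0.367 -0.281 -1.05 ] 247 | sanding_block [ 0.37  -0.284 -1.041] 250 | 
small_socket [ 0.536 -0.364  1.317] 378 | small_socket [ 0.536 -0.364  1.315] 166 | small_socket [ 0.537 -0.365 -0.253] 213 | 
large_socket [ 0.543  0.375 -1.507] 374 | large_socket [0.543 0.375 0.048] 166 | large_socket [ 0.558  0.357 -1.514] 212 | 
block_tray [ 0.662  0.138 -0.025] 349 | block_tray [ 0.663  0.14  -0.017] 148 | block_tray [ 0.674  0.124 -0.04 ] 234 | 
tape_post [ 0.628 -0.113  1.47 ] 399 | tape_post [ 0.628 -0.112  0.79 ] 170 | tape_post [ 0.631 -0.114  0.235] 239 | 
model_car [ 0.583 -0.006  0.074] 284 | model_car [ 0.592 -0.008  0.111] 165 | model_car [ 0.605 -0.024  0.09 ] 203 | 
[ 0.721 -0.211  0.008]
[ 0.508 -0.205  0.008]
[0.353 0.061 0.05 ]
[0.346 0.487 0.05 ]
```

View pics/fit0.png

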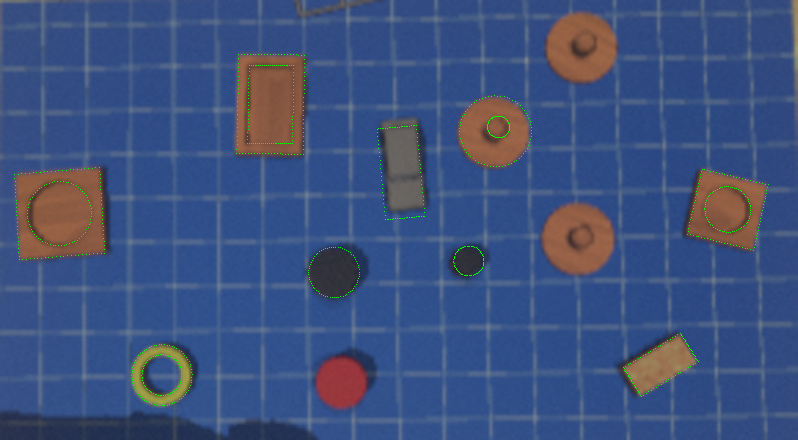

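The crop confirms the choice. The post at crop (495,131), picture (340,178), is the leftmost of the three, and the dark jar is at crop (334,272). The red jar at (342,382) stays where it is. First move is towards the tape roll at (0.363, 0.259).

```bash
python3 -m jog '[{"dx":0.069,"dy":-0.134,"dz":-0.02,"wz":0.05,"hand":0},{"dx":0.069,"dy":-0.134,"dz":-0.02,"wz":0.05,"hand":0},{"dx":0.069,"dy":-0.134,"dz":-0.02,"wz":0.05,"hand":0},{"dx":0.069,"dy":-0.134,"dz":-0.02,"hand":0},{"dx":0.069,"dy":-0.134,"dz":-0.02,"hand":0}]' 25
python3 -m jog '[{"dx":0.069,"dy":-0.134,"dz":-0.05,"hand":0},{"dx":0.069,"dy":-0.134,"dz":-0.05,"hand":0},{"dx":0.069,"dy":-0.134,"dz":-0.05,"hand":0},{"dx":0.069,"dy":-0.134,"dz":-0.05,"hand":0},{"dx":0.069,"dy":-0.134,"dz":-0.05,"hand":0}]'
```

```text
invalid input
invalid input
```

```bash
python3 -m jog '[{"wx":0,"wy":0,"wz":0.05,"dx":0.069,"dy":-0.134,"dz":-0.02,"hand":0},{"wx":0,"wy":0,"wz":0.05,"dx":0.069,"dy":-0.134,"dz":-0.02,"hand":0},{"wx":0,"wy":0,"wz":0.05,"dx":0.069,"dy":-0.134,"dz":-0.02,"hand":0},{"wx":0,"wy":0,"wz":0,"dx":0.069,"dy":-0.134,"dz":-0.02,"hand":0},{"wx":0,"wy":0,"wz":0,"dx":0.069,"dy":-0.134,"dz":-0.02,"hand":0}]' 25
```

```text
clock: 1.02
tool_pos: [0.278, 0.4261, 0.2137]
eef_rot: [0.005, 1.0, 0.0, 0.0]
contact_force: [0.7, 0.0, 0.6]
opening: 0.999
finger_force: 0.0
```

```bash
python3 -m jog '[{"wx":0,"wy":0,"wz":0,"dx":0.068,"dy":-0.134,"dz":-0.05,"hand":0},{"wx":0,"wy":0,"wz":0,"dx":0.068,"dy":-0.134,"dz":-0.05,"hand":0},{"wx":0,"wy":0,"wz":0,"dx":0.068,"dy":-0.134,"dz":-0.05,"hand":0},{"wx":0,"wy":0,"wz":0,"dx":0.068,"dy":-0.134,"dz":-0.05,"hand":0},{"wx":0,"wy":0,"wz":0,"dx":0.068,"dy":-0.134,"dz":-0.05,"hand":0}]'
python3 -m jog '[{"wx":0,"wy":0,"wz":0,"dx":0,"dy":0,"dz":-0.15,"hand":0},{"wx":0,"wy":0,"wz":0,"dx":0,"dy":0,"dz":-0.15,"hand":0},{"wx":0,"wy":0,"wz":0,"dx":0,"dy":0,"dz":-0.14,"hand":0},{"wx":0,"wy":0,"wz":0,"dx":0,"dy":0,"dz":-0.14,"hand":0},{"wx":0,"wy":0,"wz":0,"dx":0,"dy":0,"dz":0,"hand":0}]'
python3 -m jog '[{"wx":0,"wy":0,"wz":0,"dx":0,"dy":0,"dz":0,"hand":1},{"wx":0,"wy":0,"wz":0,"dx":0,"dy":0,"dz":0,"hand":1},{"wx":0,"wy":0,"wz":0,"dx":0,"dy":0,"dz":0,"hand":1},{"wx":0,"wy":0,"wz":0,"dx":0,"dy":0,"dz":0,"hand":1},{"wx":0,"wy":0,"wz":0,"dx":0,"dy":0,"dz":0,"hand":1}]'
```

```text
clock: 1.43
tool_pos: [0.3632, 0.2588, 0.1511]
eef_rot: [0.005, 1.0, 0.001, 0.0]
contact_force: [0.2, -0.7, -0.1]
opening: 0.999
finger_force: 0.0
clock: 1.85
tool_pos: [0.363, 0.2592, 0.0328]
eef_rot: [0.005, 1.0, -0.004, -0.001]
contact_force: [0.4, -0.7, -0.1]
opening: 1.002
finger_force: 0.0
clock: 2.27
tool_pos: [0.3642, 0.2601, 0.0361]
eef_rot: [0.006, 1.0, -0.001, 0.001]
contact_force: [0.0, 0.7, 0.1]
opening: 0.647
finger_force: 0.0
```

The descent was cut short by the speed limit, so the fingers are above the roll. I'll reopen and go down more slowly.

```bash
python3 -m jog '[{"wx":0,"wy":0,"wz":0,"dx":0,"dy":0,"dz":0,"hand":0},{"wx":0,"wy":0,"wz":0,"dx":0,"dy":0,"dz":0,"hand":0},{"wx":0,"wy":0,"wz":0,"dx":0,"dy":0,"dz":0,"hand":0},{"wx":0,"wy":0,"wz":0,"dx":0,"dy":0,"dz":0,"hand":0},{"wx":0,"wy":0,"wz":0,"dx":0,"dy":0,"dz":0,"hand":0}]'
python3 -m jog '[{"wx":0,"wy":0,"wz":0,"dx":0,"dy":0,"dz":-0.04,"hand":0},{"wx":0,"wy":0,"wz":0,"dx":0,"dy":0,"dz":-0.04,"hand":0},{"wx":0,"wy":0,"wz":0,"dx":0,"dy":0,"dz":-0.04,"hand":0},{"wx":0,"wy":0,"wz":0,"dx":0,"dy":0,"dz":0,"hand":0},{"wx":0,"wy":0,"wz":0,"dx":0,"dy":0,"dz":0,"hand":0}]'
```

```text
clock: 2.68
tool_pos: [0.3637, 0.2597, 0.0352]
eef_rot: [0.005, 1.0, -0.002, -0.0]
contact_force: [-0.1, -0.2, 0.6]
opening: 0.992
finger_force: 0.0
clock: 3.1
tool_pos: [0.3659, 0.2607, 0.0168]
eef_rot: [0.005, 1.0, -0.004, -0.002]
contact_force: [-0.4, -0.2, 0.3]
opening: 1.001
finger_force: 0.0
```

```bash
python3 -c "
from plant import r; s=r.get_state(); print(s['q'].round(3),s['qd'].round(3),s['tool_pos'].round(4),s['eef_rot'].round(4))"
```

```text
[-0.695  0.92  -0.047  2.217  1.234  0.044 -0.397] [-0.001 -0.011  0.001  0.004 -0.04   0.001  0.023] [0.3659 0.2607 0.0168] [ 0.0051  1.     -0.0042 -0.0021]
```

```bash
python3 -m jog '[{"wx":0,"wy":0,"wz":0,"dx":-0.004,"dy":0,"dz":-0.02,"hand":0},{"wx":0,"wy":0,"wz":0,"dx":-0.004,"dy":0,"dz":-0.02,"hand":0},{"wx":0,"wy":0,"wz":0,"dx":0,"dy":0,"dz":-0.02,"hand":0},{"wx":0,"wy":0,"wz":0,"dx":0,"dy":0,"dz":0,"hand":0},{"wx":0,"wy":0,"wz":0,"dx":0,"dy":0,"dz":0,"hand":0}]'
python3 -c "
from plant import r; s=r.get_state(); print(s['q'].round(3))"
```

```text
clock: 3.52
tool_pos: [0.3649, 0.2604, 0.0062]
eef_rot: [0.006, 1.0, -0.004, -0.002]
contact_force: [-0.8, -0.3, 0.9]
opening: 1.004
finger_force: 0.0
[-0.648  0.943 -0.125  2.217  1.621  0.105 -0.785]
```

It passed the singular posture and is at the right height. Closing now.

```bash
python3 -m jog '[{"wx":0,"wy":0,"wz":0,"dx":0,"dy":0,"dz":0,"hand":1},{"wx":0,"wy":0,"wz":0,"dx":0,"dy":0,"dz":0,"hand":1},{"wx":0,"wy":0,"wz":0,"dx":0,"dy":0,"dz":0,"hand":1},{"wx":0,"wy":0,"wz":0,"dx":0,"dy":0,"dz":0,"hand":1},{"wx":0,"wy":0,"wz":0,"dx":0,"dy":0,"dz":0,"hand":1}]' 20
python3 -m jog '[{"wx":0,"wy":0,"wz":0,"dx":0,"dy":0,"dz":0.06,"hand":1},{"wx":0,"wy":0,"wz":0,"dx":0,"dy":0,"dz":0.08,"hand":1},{"wx":0,"wy":0,"wz":0,"dx":0,"dy":0,"dz":0.08,"hand":1},{"wx":0,"wy":0,"wz":0,"dx":0,"dy":0,"dz":0.08,"hand":1},{"wx":0,"wy":0,"wz":0,"dx":0,"dy":0,"dz":0.08,"hand":1}]'
python3 -c "
from plant import r; s=r.get_state(); print(s['q'].round(3))"
```

```text
clock: 3.93
tool_pos: [0.3651, 0.2607, 0.0062]
eef_rot: [0.005, 1.0, -0.004, -0.001]
contact_force: [0.0, -0.3, 2.8]
opening: 0.753
finger_force: 20.3
clock: 4.35
tool_pos: [0.3648, 0.2588, 0.0841]
eef_rot: [0.005, 1.0, -0.007, -0.002]
contact_force: [0.8, 0.0, -1.0]
opening: 0.753
finger_force: 20.2
[-0.457  0.797 -0.435  2.194  0.993  0.377 -0.174]
```

```bash
python3 -m jog '[{"wx":0,"wy":0,"wz":0,"dx":0.07,"dy":-0.1,"dz":0.04,"hand":1},{"wx":0,"wy":0,"wz":0,"dx":0.07,"dy":-0.1,"dz":0.04,"hand":1},{"wx":0,"wy":0,"wz":0,"dx":0.07,"dy":-0.1,"dz":0.02,"hand":1},{"wx":0,"wy":0,"wz":0,"dx":0.07,"dy":-0.1,"dz":0,"hand":1},{"wx":0,"wy":0,"wz":0,"dx":0.07,"dy":-0.1,"dz":0,"hand":1}]'
python3 -m jog '[{"wx":0,"wy":0,"wz":0,"dx":0.07,"dy":-0.1,"dz":0,"hand":1},{"wx":0,"wy":0,"wz":0,"dx":0.07,"dy":-0.1,"dz":0,"hand":1},{"wx":0,"wy":0,"wz":0,"dx":0.07,"dy":-0.1,"dz":0,"hand":1},{"wx":0,"wy":0,"wz":0,"dx":0.07,"dy":-0.1,"dz":0,"hand":1},{"wx":0,"wy":0,"wz":0,"dx":0.07,"dy":-0.1,"dz":0,"hand":1}]'
python3 -m jog '[{"wx":0,"wy":0,"wz":0,"dx":0.07,"dy":-0.1,"dz":0,"hand":1},{"wx":0,"wy":0,"wz":0,"dx":0.07,"dy":-0.1,"dz":0,"hand":1},{"wx":0,"wy":0,"wz":0,"dx":0.07,"dy":-0.1,"dz":0,"hand":1},{"wx":0,"wy":0,"wz":0,"dx":0.07,"dy":-0.1,"dz":0,"hand":1},{"wx":0,"wy":0,"wz":0,"dx":0.03,"dy":-0.05,"dz":0,"hand":1}]'
```

```text
clock: 4.77
tool_pos: [0.4534, 0.1327, 0.1086]
eef_rot: [0.005, 1.0, -0.007, -0.001]
contact_force: [0.5, 0.6, -1.5]
opening: 0.755
finger_force: 20.2
clock: 5.18
tool_pos: [0.5404, 0.0075, 0.1081]
eef_rot: [0.005, 1.0, -0.007, -0.002]
contact_force: [0.9, 0.8, -1.3]
opening: 0.749
finger_force: 20.2
clock: 5.6
tool_pos: [0.6191, -0.1083, 0.1075]
eef_rot: [0.008, 1.0, -0.008, -0.001]
contact_force: [0.7, 0.2, -0.7]
opening: 0.754
finger_force: 20.2
```

```bash
python3 -m jog '[{"wx":0.008,"wy":0,"wz":0,"dx":0.045,"dy":-0.018,"dz":-0.05,"hand":1},{"wx":0,"wy":0,"wz":0,"dx":0,"dy":0,"dz":-0.05,"hand":1},{"wx":0,"wy":0,"wz":0,"dx":0,"dy":0,"dz":-0.05,"hand":1},{"wx":0,"wy":0,"wz":0,"dx":0,"dy":0,"dz":0,"hand":1},{"wx":0,"wy":0,"wz":0,"dx":0,"dy":0,"dz":0,"hand":1}]'
python3 - <<'E'
from fit import *
I={c:save(c,c+"1")[:,:,::-1].copy() for c in("top","scene")}
G={c:grad(i) for c,i in I.items()}
s=r.get_state()["tool_pos"]; zb=s[2]-.0062
# fit ring at its current height
MOD["tape_roll"]=MOD["tape_roll"]+[0,0,zb]
print(s,fit("tape_roll",[.629,-.113],{"scene":G["scene"]}))
im=I["scene"]; 
for a,b in proj("scene",np.r_[place("tape_post",[.629,-.113,0])]): im[int(b+.5),int(a+.5)]=(0,255,0)
u,v=proj("scene",[.629,-.113,.04])[0].astype(int)
cv2.imwrite("pics/c1.png",cv2.resize(im[v-60:v+60,u-80:u+80],None,fx=5,fy=5,interpolation=cv2.INTER_CUBIC))
E
```

```text
clock: 6.02
tool_pos: [0.6272, -0.1063, 0.0696]
eef_rot: [0.004, 1.0, 0.002, -0.003]
contact_force: [-0.1, -0.3, -0.8]
opening: 0.753
finger_force: 20.2
[ 0.62867686 -0.10641342  0.07107953] (array([ 0.62184648, -0.09802043,  0.76791595]), np.float64(186.2855682373047))
```

View pics/c1.png

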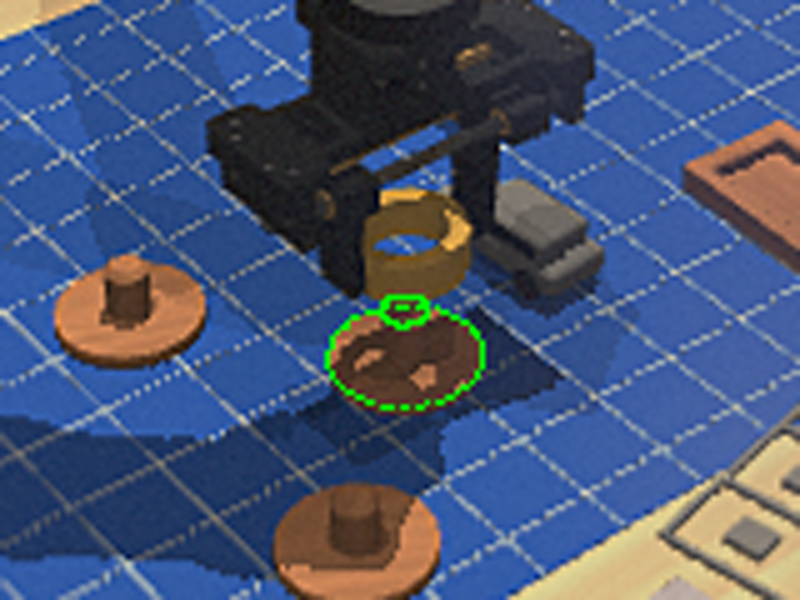

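The crop shows the roll at (415,245) held above the outlined post foot at (405,355). The car at (545,240) is undisturbed. The tool is about 7 mm too far in +y, so I correct that and descend.

```bash
python3 -m jog '[{"wx":0,"wy":0,"wz":0,"dx":0.01,"dy":-0.027,"dz":0,"hand":1},{"wx":0,"wy":0,"wz":0,"dx":0,"dy":0,"dz":0,"hand":1},{"wx":0,"wy":0,"wz":0,"dx":0,"dy":0,"dz":-0.04,"hand":1},{"wx":0,"wy":0,"wz":0,"dx":0,"dy":0,"dz":-0.04,"hand":1},{"wx":0,"wy":0,"wz":0,"dx":0,"dy":0,"dz":0,"hand":1}]'
python3 -m jog '[{"wx":0,"wy":0,"wz":0,"dx":0,"dy":0,"dz":-0.04,"hand":1},{"wx":0,"wy":0,"wz":0,"dx":0,"dy":0,"dz":-0.04,"hand":1},{"wx":0,"wy":0,"wz":0,"dx":0,"dy":0,"dz":-0.03,"hand":1},{"wx":0,"wy":0,"wz":0,"dx":0,"dy":0,"dz":-0.02,"hand":1},{"wx":0,"wy":0,"wz":0,"dx":0,"dy":0,"dz":0,"hand":1}]'
```

```text
clock: 6.53
tool_pos: [0.6298, -0.1148, 0.0483]
eef_rot: [0.005, 1.0, 0.001, -0.003]
contact_force: [1.1, -0.3, -0.5]
opening: 0.753
finger_force: 20.2
clock: 6.95
tool_pos: [0.6305, -0.1145, 0.0166]
eef_rot: [0.005, 1.0, 0.001, -0.003]
contact_force: [-0.4, 0.4, -1.1]
opening: 0.752
finger_force: 20.2
```

```bash
python3 -m jog '[{"wx":0,"wy":0,"wz":0,"dx":0,"dy":0,"dz":-0.01,"hand":1},{"wx":0,"wy":0,"wz":0,"dx":0,"dy":0,"dz":0,"hand":1},{"wx":0,"wy":0,"wz":0,"dx":0,"dy":0,"dz":0,"hand":0},{"wx":0,"wy":0,"wz":0,"dx":0,"dy":0,"dz":0,"hand":0},{"wx":0,"wy":0,"wz":0,"dx":0,"dy":0,"dz":0,"hand":0}]'
python3 -m jog '[{"wx":0,"wy":0,"wz":0,"dx":0,"dy":0,"dz":0.05,"hand":0},{"wx":0,"wy":0,"wz":0,"dx":0,"dy":0,"dz":0.08,"hand":0},{"wx":0,"wy":0,"wz":0,"dx":0,"dy":0,"dz":0.1,"hand":0},{"wx":0,"wy":0,"wz":0,"dx":0,"dy":0,"dz":0.1,"hand":0},{"wx":0,"wy":0,"wz":0,"dx":0,"dy":0,"dz":0.05,"hand":0}]'
python3 -c "
from plant import r; s=r.get_state(); print(s['q'].round(3))"
```

```text
clock: 7.37
tool_pos: [0.6319, -0.1145, 0.0163]
eef_rot: [0.005, 1.0, 0.001, -0.001]
contact_force: [-1.1, 0.6, -0.1]
opening: 0.954
finger_force: 0.0
clock: 7.78
tool_pos: [0.6332, -0.1141, 0.1149]
eef_rot: [0.005, 1.0, 0.001, 0.001]
contact_force: [-0.3, 0.3, 0.1]
opening: 1.001
finger_force: 0.0
[ 0.473  0.955 -0.711  1.591  0.754  0.886  1.037]
```

```bash
python3 -m jog '[{"wx":0,"wy":0,"wz":0,"dx":-0.12,"dy":0.03,"dz":0,"hand":0},{"wx":0,"wy":0,"wz":0,"dx":-0.12,"dy":0.03,"dz":0,"hand":0},{"wx":0,"wy":0,"wz":0,"dx":-0.12,"dy":0.03,"dz":0,"hand":0},{"wx":0,"wy":0,"wz":0,"dx":-0.12,"dy":0.03,"dz":0,"hand":0},{"wx":0,"wy":0,"wz":0,"dx":-0.12,"dy":0.03,"dz":0,"hand":0}]'
python3 -m jog '[{"wx":0,"wy":0,"wz":0,"dx":0,"dy":0,"dz":-0.08,"hand":0},{"wx":0,"wy":0,"wz":0,"dx":0,"dy":0,"dz":-0.06,"hand":0},{"wx":0,"wy":0,"wz":0,"dx":0,"dy":0,"dz":0,"hand":0}]'
```

```text
clock: 8.2
tool_pos: [0.4801, -0.0769, 0.1114]
eef_rot: [0.006, 1.0, 0.001, -0.001]
contact_force: [0.8, -0.4, -1.1]
opening: 0.999
finger_force: 0.0
clock: 8.45
tool_pos: [0.4802, -0.0771, 0.0746]
eef_rot: [0.005, 1.0, 0.001, -0.003]
contact_force: [-0.6, -0.1, -0.5]
opening: 1.001
finger_force: 0.0
```

```bash
python3 -m jog '[{"wx":0,"wy":0,"wz":0,"dx":0.006,"dy":0,"dz":-0.06,"hand":0},{"wx":0,"wy":0,"wz":0,"dx":0,"dy":0,"dz":-0.06,"hand":0},{"wx":0,"wy":0,"wz":0,"dx":0,"dy":0,"dz":-0.06,"hand":0},{"wx":0,"wy":0,"wz":0,"dx":0,"dy":0,"dz":-0.06,"hand":0},{"wx":0,"wy":0,"wz":0,"dx":0,"dy":0,"dz":0,"hand":0}]'
python3 -m jog '[{"wx":0,"wy":0,"wz":0,"dx":0,"dy":0,"dz":0,"hand":1},{"wx":0,"wy":0,"wz":0,"dx":0,"dy":0,"dz":0,"hand":1},{"wx":0,"wy":0,"wz":0,"dx":0,"dy":0,"dz":0,"hand":1},{"wx":0,"wy":0,"wz":0,"dx":0,"dy":0,"dz":0,"hand":1},{"wx":0,"wy":0,"wz":0,"dx":0,"dy":0,"dz":0,"hand":1}]'
python3 -m jog '[{"wx":0,"wy":0,"wz":0,"dx":0,"dy":0,"dz":0,"hand":1},{"wx":0,"wy":0,"wz":0,"dx":0,"dy":0,"dz":0,"hand":1},{"wx":0,"wy":0,"wz":0,"dx":0,"dy":0,"dz":0,"hand":1}]'
```

```text
clock: 8.87
tool_pos: [0.4829, -0.0769, 0.0146]
eef_rot: [0.005, 1.0, 0.001, -0.002]
contact_force: [-0.7, 0.2, 1.1]
opening: 0.997
finger_force: 0.0
clock: 9.28
tool_pos: [0.4834, -0.0772, 0.0164]
eef_rot: [0.005, 1.0, 0.001, -0.001]
contact_force: [1.4, -0.0, -0.1]
opening: 0.645
finger_force: 0.0
clock: 9.53
tool_pos: [0.483, -0.077, 0.0159]
eef_rot: [0.005, 1.0, 0.001, -0.001]
contact_force: [0.2, 0.3, 0.1]
opening: 0.418
finger_force: 0.0
```

```bash
python3 -m jog '[{"wx":0,"wy":0,"wz":0,"dx":0,"dy":0,"dz":0,"hand":1},{"wx":0,"wy":0,"wz":0,"dx":0,"dy":0,"dz":0,"hand":1},{"wx":0,"wy":0,"wz":0,"dx":0,"dy":0,"dz":0,"hand":1}]'
python3 -m jog '[{"wx":0,"wy":0,"wz":0,"dx":0,"dy":0,"dz":0.05,"hand":1},{"wx":0,"wy":0,"wz":0,"dx":0,"dy":0,"dz":0.08,"hand":1},{"wx":0,"wy":0,"wz":0,"dx":0,"dy":0,"dz":0.08,"hand":1},{"wx":0,"wy":0,"wz":0,"dx":0,"dy":0,"dz":0.08,"hand":1},{"wx":0,"wy":0,"wz":0,"dx":0,"dy":0,"dz":0.05,"hand":1}]'
```

```text
clock: 9.78
tool_pos: [0.483, -0.0769, 0.0158]
eef_rot: [0.005, 1.0, 0.001, -0.001]
contact_force: [-0.7, -0.2, 1.7]
opening: 0.382
finger_force: 20.0
clock: 10.2
tool_pos: [0.4832, -0.077, 0.1022]
eef_rot: [0.005, 1.0, 0.001, -0.001]
contact_force: [0.2, -0.1, -0.2]
opening: 0.378
finger_force: 20.0
```

```bash
python3 -m jog '[{"wx":0,"wy":0,"wz":0,"dx":0.021,"dy":-0.1,"dz":0,"hand":1},{"wx":0,"wy":0,"wz":0,"dx":0.021,"dy":-0.12,"dz":0,"hand":1},{"wx":0,"wy":0,"wz":0,"dx":0.021,"dy":-0.12,"dz":0,"hand":1},{"wx":0,"wy":0,"wz":0,"dx":0.021,"dy":-0.12,"dz":0,"hand":1},{"wx":0,"wy":0,"wz":0,"dx":0.021,"dy":-0.12,"dz":0,"hand":1}]'
python3 -m jog '[{"wx":0,"wy":0,"wz":0,"dx":0.021,"dy":-0.12,"dz":0,"hand":1},{"wx":0,"wy":0,"wz":0,"dx":0.021,"dy":-0.12,"dz":0,"hand":1},{"wx":0,"wy":0,"wz":0,"dx":0.021,"dy":-0.12,"dz":0,"hand":1},{"wx":0,"wy":0,"wz":0,"dx":0.021,"dy":-0.12,"dz":0,"hand":1},{"wx":0,"wy":0,"wz":0,"dx":0.021,"dy":-0.09,"dz":0,"hand":1}]'
python3 -m jog '[{"wx":0,"wy":0,"wz":0,"dx":0,"dy":0,"dz":-0.05,"hand":1},{"wx":0,"wy":0,"wz":0,"dx":0,"dy":0,"dz":-0.05,"hand":1},{"wx":0,"wy":0,"wz":0,"dx":0,"dy":0,"dz":0,"hand":1}]'
python3 - <<'E'
from h import *
im=save("scene","s2")[:,:,::-1].copy(); u,v=proj("scene",[.536,-.365,.05])[0].astype(int)
v=max(60,v);u=max(80,u)
cv2.imwrite("pics/c2.png",cv2.resize(im[v-60:v+60,u-80:u+80],None,fx=5,fy=5,interpolation=cv2.INTER_CUBIC))
print(u,v)
E
```

```text
clock: 10.62
tool_pos: [0.5088, -0.2237, 0.1006]
eef_rot: [0.005, 1.0, 0.001, -0.002]
contact_force: [-0.2, 0.4, -1.2]
opening: 0.383
finger_force: 20.0
clock: 11.03
tool_pos: [0.5343, -0.3681, 0.1001]
eef_rot: [0.007, 1.0, 0.001, -0.002]
contact_force: [0.0, 0.4, -0.0]
opening: 0.38
finger_force: 20.0
clock: 11.28
tool_pos: [0.5332, -0.3626, 0.0725]
eef_rot: [0.005, 1.0, 0.003, -0.004]
contact_force: [-0.7, 0.9, -0.8]
opening: 0.38
finger_force: 20.0
143 274
```

View pics/c2.png

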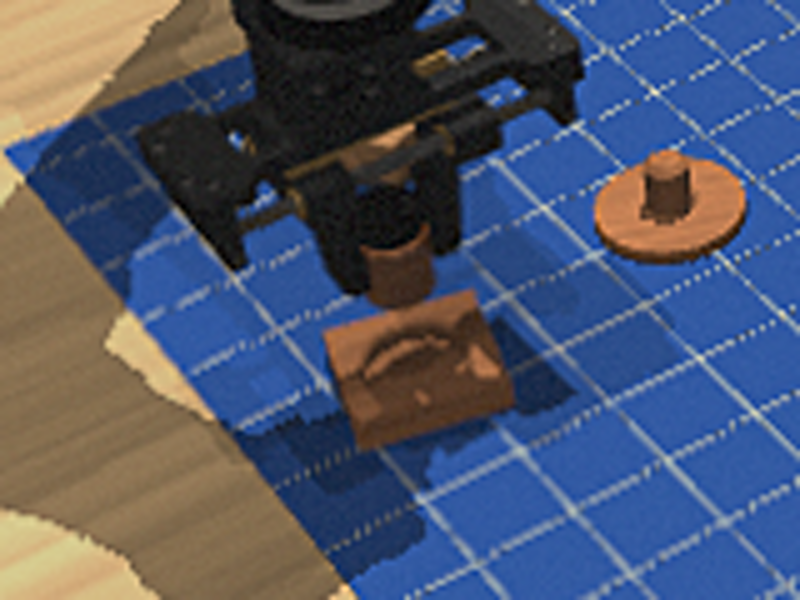

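The crop shows the jar upright at (402,270), above the socket hole at (415,365). I make a small correction and lower it gently.

```bash
python3 -m jog '[{"wx":0,"wy":0,"wz":0,"dx":0.011,"dy":-0.008,"dz":-0.04,"hand":1},{"wx":0,"wy":0,"wz":0,"dx":0,"dy":0,"dz":-0.04,"hand":1},{"wx":0,"wy":0,"wz":0,"dx":0,"dy":0,"dz":-0.04,"hand":1},{"wx":0,"wy":0,"wz":0,"dx":0,"dy":0,"dz":-0.03,"hand":1},{"wx":0,"wy":0,"wz":0,"dx":0,"dy":0,"dz":0,"hand":1}]'
python3 -m jog '[{"wx":0,"wy":0,"wz":0,"dx":0,"dy":0,"dz":-0.03,"hand":1},{"wx":0,"wy":0,"wz":0,"dx":0,"dy":0,"dz":-0.02,"hand":1},{"wx":0,"wy":0,"wz":0,"dx":0,"dy":0,"dz":0,"hand":1},{"wx":0,"wy":0,"wz":0,"dx":0,"dy":0,"dz":0,"hand":1}]'
```

```text
clock: 11.75
tool_pos: [0.5369, -0.3658, 0.036]
eef_rot: [0.005, 1.0, 0.002, -0.003]
contact_force: [0.6, 0.7, -1.3]
opening: 0.377
finger_force: 20.0
clock: 12.08
tool_pos: [0.5381, -0.3665, 0.0256]
eef_rot: [0.005, 1.0, 0.001, -0.002]
contact_force: [-0.1, 0.3, -0.1]
opening: 0.376
finger_force: 20.0
```

```bash
python3 -m jog '[{"wx":0,"wy":0,"wz":0,"dx":0,"dy":0,"dz":-0.014,"hand":1},{"wx":0,"wy":0,"wz":0,"dx":0,"dy":0,"dz":0,"hand":1},{"wx":0,"wy":0,"wz":0,"dx":0,"dy":0,"dz":0,"hand":1}]'
python3 -m jog '[{"wx":0,"wy":0,"wz":0,"dx":0,"dy":0,"dz":0,"hand":0.3},{"wx":0,"wy":0,"wz":0,"dx":0,"dy":0,"dz":0,"hand":0},{"wx":0,"wy":0,"wz":0,"dx":0,"dy":0,"dz":0,"hand":0},{"wx":0,"wy":0,"wz":0,"dx":0,"dy":0,"dz":0,"hand":0},{"wx":0,"wy":0,"wz":0,"dx":0,"dy":0,"dz":0,"hand":0}]'
python3 -m jog '[{"wx":0,"wy":0,"wz":0,"dx":0,"dy":0,"dz":0.06,"hand":0},{"wx":0,"wy":0,"wz":0,"dx":0,"dy":0,"dz":0.1,"hand":0},{"wx":0,"wy":0,"wz":0,"dx":0,"dy":0,"dz":0.1,"hand":0},{"wx":0,"wy":0,"wz":0,"dx":0,"dy":0,"dz":0.1,"hand":0},{"wx":0,"wy":0,"wz":0,"dx":0,"dy":0,"dz":0.05,"hand":0}]'
python3 -c "
from plant import r; s=r.get_state(); print(s['q'].round(3))"
```

```text
clock: 12.33
tool_pos: [0.5382, -0.3666, 0.0223]
eef_rot: [0.005, 1.0, 0.001, -0.001]
contact_force: [-0.3, -0.1, -0.2]
opening: 0.38
finger_force: 20.0
clock: 12.75
tool_pos: [0.5384, -0.3666, 0.0224]
eef_rot: [0.005, 1.0, 0.001, -0.001]
contact_force: [0.4, -0.3, -1.1]
opening: 0.737
finger_force: 0.0
clock: 13.17
tool_pos: [0.54, -0.3667, 0.129]
eef_rot: [0.005, 1.0, 0.0, 0.001]
contact_force: [0.0, 0.1, -0.5]
opening: 0.997
finger_force: 0.0
[ 0.902  0.955 -0.749  1.551  0.755  0.942  1.466]
```

```bash
python3 -m jog '[{"wx":0,"wy":0,"wz":-0.052,"dx":-0.069,"dy":0.034,"dz":0,"hand":0},{"wx":0,"wy":0,"wz":-0.052,"dx":-0.069,"dy":0.034,"dz":0,"hand":0},{"wx":0,"wy":0,"wz":-0.052,"dx":-0.069,"dy":0.034,"dz":0,"hand":0},{"wx":0,"wy":0,"wz":-0.052,"dx":-0.069,"dy":0.034,"dz":0,"hand":0},{"wx":0,"wy":0,"wz":-0.052,"dx":-0.069,"dy":0.034,"dz":0,"hand":0}]'
python3 -m jog '[{"wx":0,"wy":0,"wz":-0.052,"dx":-0.069,"dy":0.034,"dz":0,"hand":0},{"wx":0,"wy":0,"wz":-0.052,"dx":-0.069,"dy":0.034,"dz":0,"hand":0},{"wx":0,"wy":0,"wz":-0.052,"dx":-0.069,"dy":0.034,"dz":0,"hand":0},{"wx":0,"wy":0,"wz":-0.052,"dx":-0.069,"dy":0.034,"dz":0,"hand":0},{"wx":0,"wy":0,"wz":-0.052,"dx":-0.069,"dy":0.034,"dz":0,"hand":0}]'
python3 -m jog '[{"wx":0,"wy":0,"wz":0,"dx":0,"dy":0,"dz":-0.06,"hand":0},{"wx":0,"wy":0,"wz":0,"dx":0,"dy":0,"dz":-0.06,"hand":0},{"wx":0,"wy":0,"wz":0,"dx":0,"dy":0,"dz":-0.06,"hand":0},{"wx":0,"wy":0,"wz":0,"dx":0,"dy":0,"dz":-0.06,"hand":0},{"wx":0,"wy":0,"wz":0,"dx":0,"dy":0,"dz":0,"hand":0}]'
python3 -c "
from plant import r; s=r.get_state(); print(s['q'].round(3)); q=s['eef_rot']
from scipy.spatial.transform import Rotation as R; print(R.from_quat(q).as_matrix().round(3))"
```

```text
clock: 13.58
tool_pos: [0.4511, -0.3237, 0.1252]
eef_rot: [0.265, 0.964, 0.002, -0.001]
contact_force: [-0.3, 0.4, 1.1]
opening: 0.997
finger_force: 0.0
clock: 14.0
tool_pos: [0.3651, -0.2811, 0.1253]
eef_rot: [0.504, 0.864, 0.002, -0.0]
contact_force: [-0.6, 0.4, -0.3]
opening: 1.001
finger_force: 0.0
clock: 14.42
tool_pos: [0.3653, -0.2808, 0.0633]
eef_rot: [0.501, 0.865, 0.002, -0.002]
contact_force: [0.4, 0.1, -0.2]
opening: 1.0
finger_force: 0.0
[ 0.689  0.823 -0.212  2.176  0.769  0.219  0.306]
[[-0.498  0.867 -0.002]
 [ 0.867  0.498  0.005]
 [ 0.005  0.001 -1.   ]]
```

```bash
python3 -m jog '[{"wx":0,"wy":0,"wz":0,"dx":0.011,"dy":-0.008,"dz":-0.04,"hand":0},{"wx":0,"wy":0,"wz":0,"dx":0,"dy":0,"dz":-0.04,"hand":0},{"wx":0,"wy":0,"wz":0,"dx":0,"dy":0,"dz":-0.04,"hand":0},{"wx":0,"wy":0,"wz":0,"dx":0,"dy":0,"dz":-0.03,"hand":0},{"wx":0,"wy":0,"wz":0,"dx":0,"dy":0,"dz":-0.03,"hand":0}]'
python3 -m jog '[{"wx":0,"wy":0,"wz":0,"dx":0,"dy":0,"dz":-0.015,"hand":0},{"wx":0,"wy":0,"wz":0,"dx":0,"dy":0,"dz":0,"hand":0}]'
python3 -c "
from plant import r; s=r.get_state(); print(s['q'].round(3))"
```

```text
clock: 14.83
tool_pos: [0.3694, -0.2839, 0.0197]
eef_rot: [0.502, 0.865, 0.002, 0.0]
contact_force: [-0.5, 0.1, -0.3]
opening: 0.999
finger_force: 0.0
clock: 15.0
tool_pos: [0.3689, -0.2836, 0.0157]
eef_rot: [0.501, 0.865, 0.002, -0.001]
contact_force: [0.5, 1.7, -0.6]
opening: 0.998
finger_force: 0.0
[ 0.602  0.922 -0.069  2.176  0.841  0.069  0.24 ]
```

```bash
python3 -m jog '[{"wx":0,"wy":0,"wz":0,"dx":0,"dy":0,"dz":0,"hand":1},{"wx":0,"wy":0,"wz":0,"dx":0,"dy":0,"dz":0,"hand":1},{"wx":0,"wy":0,"wz":0,"dx":0,"dy":0,"dz":0,"hand":1},{"wx":0,"wy":0,"wz":0,"dx":0,"dy":0,"dz":0,"hand":1},{"wx":0,"wy":0,"wz":0,"dx":0,"dy":0,"dz":0,"hand":1}]'
python3 -m jog '[{"wx":0,"wy":0,"wz":0,"dx":0,"dy":0,"dz":0,"hand":1},{"wx":0,"wy":0,"wz":0,"dx":0,"dy":0,"dz":0,"hand":1},{"wx":0,"wy":0,"wz":0,"dx":0,"dy":0,"dz":0,"hand":1},{"wx":0,"wy":0,"wz":0,"dx":0,"dy":0,"dz":0,"hand":1},{"wx":0,"wy":0,"wz":0,"dx":0,"dy":0,"dz":0,"hand":1}]'
python3 -m jog '[{"wx":0,"wy":0,"wz":0,"dx":0,"dy":0,"dz":0.04,"hand":1},{"wx":0,"wy":0,"wz":0,"dx":0,"dy":0,"dz":0.08,"hand":1},{"wx":0,"wy":0,"wz":0,"dx":0,"dy":0,"dz":0.08,"hand":1},{"wx":0,"wy":0,"wz":0,"dx":0,"dy":0,"dz":0.08,"hand":1},{"wx":0,"wy":0,"wz":0,"dx":0,"dy":0,"dz":0.08,"hand":1}]'
```

```text
clock: 15.42
tool_pos: [0.3687, -0.2837, 0.0163]
eef_rot: [0.502, 0.865, 0.002, -0.0]
contact_force: [0.7, 0.2, -0.8]
opening: 0.645
finger_force: 0.0
clock: 15.83
tool_pos: [0.3686, -0.2835, 0.0161]
eef_rot: [0.501, 0.865, 0.002, -0.001]
contact_force: [0.4, 0.3, 1.4]
opening: 0.408
finger_force: 20.0
clock: 16.25
tool_pos: [0.368, -0.2834, 0.1068]
eef_rot: [0.501, 0.865, 0.002, -0.001]
contact_force: [-0.3, -0.2, -1.2]
opening: 0.405
finger_force: 20.0
```

```bash
python3 -m jog '[{"wx":0,"wy":0,"wz":0.052,"dx":0.074,"dy":0.106,"dz":0.02,"hand":1},{"wx":0,"wy":0,"wz":0.052,"dx":0.074,"dy":0.106,"dz":0.02,"hand":1},{"wx":0,"wy":0,"wz":0.052,"dx":0.074,"dy":0.106,"dz":0,"hand":1},{"wx":0,"wy":0,"wz":0.052,"dx":0.074,"dy":0.106,"dz":0,"hand":1},{"wx":0,"wy":0,"wz":0.052,"dx":0.074,"dy":0.106,"dz":0,"hand":1}]'
python3 -m jog '[{"wx":0,"wy":0,"wz":0.052,"dx":0.074,"dy":0.106,"dz":0,"hand":1},{"wx":0,"wy":0,"wz":0.052,"dx":0.074,"dy":0.106,"dz":0,"hand":1},{"wx":0,"wy":0,"wz":0.052,"dx":0.074,"dy":0.106,"dz":0,"hand":1},{"wx":0,"wy":0,"wz":0.052,"dx":0.074,"dy":0.106,"dz":0,"hand":1},{"wx":0,"wy":0,"wz":0.05,"dx":0.074,"dy":0.106,"dz":0,"hand":1}]'
python3 -m jog '[{"wx":0,"wy":0,"wz":0,"dx":0.074,"dy":0.106,"dz":0,"hand":1},{"wx":0,"wy":0,"wz":0,"dx":0.074,"dy":0.106,"dz":0,"hand":1},{"wx":0,"wy":0,"wz":0,"dx":0.074,"dy":0.106,"dz":0,"hand":1},{"wx":0,"wy":0,"wz":0,"dx":0.074,"dy":0.106,"dz":0,"hand":1},{"wx":0,"wy":0,"wz":0,"dx":0.074,"dy":0.106,"dz":0,"hand":1}]'
python3 -m jog '[{"wx":0,"wy":0,"wz":0,"dx":0.06,"dy":0.09,"dz":0,"hand":1},{"wx":0,"wy":0,"wz":0,"dx":0,"dy":0,"dz":0,"hand":1}]'
```

```text
clock: 16.67
tool_pos: [0.4614, -0.15, 0.1161]
eef_rot: [0.26, 0.966, 0.001, -0.001]
contact_force: [0.7, 0.7, -1.3]
opening: 0.404
finger_force: 20.0
clock: 17.08
tool_pos: [0.5537, -0.0175, 0.1158]
eef_rot: [0.005, 1.0, 0.001, -0.002]
contact_force: [0.8, 0.0, -0.9]
opening: 0.408
finger_force: 20.0
clock: 17.5
tool_pos: [0.6462, 0.1148, 0.1154]
eef_rot: [0.007, 1.0, 0.001, -0.002]
contact_force: [-0.1, 0.1, -0.9]
opening: 0.408
finger_force: 20.0
clock: 17.67
tool_pos: [0.6623, 0.144, 0.1161]
eef_rot: [0.005, 1.0, 0.005, -0.0]
contact_force: [-0.5, 1.2, -0.3]
opening: 0.404
finger_force: 20.0
```

```bash
python3 -m jog '[{"wx":0,"wy":0,"wz":0,"dx":0.004,"dy":-0.014,"dz":-0.07,"hand":1},{"wx":0,"wy":0,"wz":0,"dx":0,"dy":0,"dz":-0.07,"hand":1},{"wx":0,"wy":0,"wz":0,"dx":0,"dy":0,"dz":-0.06,"hand":1},{"wx":0,"wy":0,"wz":0,"dx":0,"dy":0,"dz":0,"hand":1},{"wx":0,"wy":0,"wz":0,"dx":0,"dy":0,"dz":0,"hand":1}]'
python3 - <<'E'
from h import *
im=save("scene","s3")[:,:,::-1].copy(); u,v=proj("scene",[.663,.139,.03])[0].astype(int)
cv2.imwrite("pics/c3.png",cv2.resize(im[v-60:v+60,u-80:u+80],None,fx=5,fy=5,interpolation=cv2.INTER_CUBIC))
E
```

```text
clock: 18.08
tool_pos: [0.661, 0.1322, 0.0649]
eef_rot: [0.007, 1.0, 0.001, -0.003]
contact_force: [-0.3, -0.9, -0.5]
opening: 0.403
finger_force: 20.0
```

View pics/c3.png

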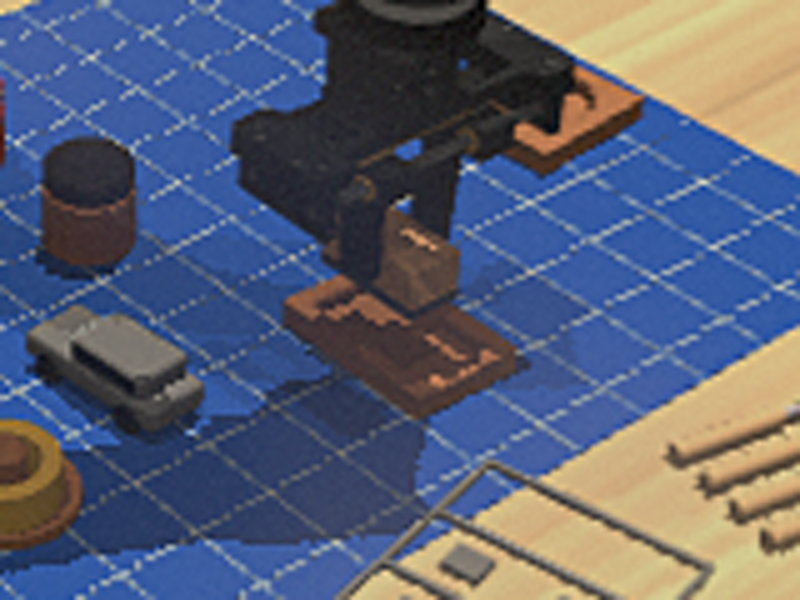

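The crop shows the block held level at (420,260), over the tray at (400,345). The tape sits on its foot at (20,475) and the car at (115,370) has not moved. I correct +7 mm in y and lower.

```bash
python3 -m jog '[{"wx":0,"wy":0,"wz":0,"dx":0.008,"dy":0.026,"dz":0,"hand":1},{"wx":0,"wy":0,"wz":0,"dx":0,"dy":0,"dz":-0.04,"hand":1},{"wx":0,"wy":0,"wz":0,"dx":0,"dy":0,"dz":-0.04,"hand":1},{"wx":0,"wy":0,"wz":0,"dx":0,"dy":0,"dz":0,"hand":1},{"wx":0,"wy":0,"wz":0,"dx":0,"dy":0,"dz":0,"hand":1}]'
```

```text
clock: 18.55
tool_pos: [0.6633, 0.139, 0.0449]
eef_rot: [0.007, 1.0, 0.001, -0.002]
contact_force: [-0.2, -0.5, -0.8]
opening: 0.405
finger_force: 20.0
```

```bash
python3 -m jog '[{"wx":0,"wy":0,"wz":0,"dx":0,"dy":0,"dz":-0.03,"hand":1},{"wx":0,"wy":0,"wz":0,"dx":0,"dy":0,"dz":-0.03,"hand":1},{"wx":0,"wy":0,"wz":0,"dx":0,"dy":0,"dz":-0.03,"hand":1},{"wx":0,"wy":0,"wz":0,"dx":0,"dy":0,"dz":0,"hand":1},{"wx":0,"wy":0,"wz":0,"dx":0,"dy":0,"dz":0,"hand":1}]'
```

```text
clock: 18.97
tool_pos: [0.6636, 0.1393, 0.0229]
eef_rot: [0.007, 1.0, 0.001, -0.002]
contact_force: [0.7, -0.2, -1.5]
opening: 0.406
finger_force: 20.0
```

```bash
python3 -m jog '[{"wx":0,"wy":0,"wz":0,"dx":0,"dy":0,"dz":0,"hand":0},{"wx":0,"wy":0,"wz":0,"dx":0,"dy":0,"dz":0,"hand":0},{"wx":0,"wy":0,"wz":0,"dx":0,"dy":0,"dz":0,"hand":0},{"wx":0,"wy":0,"wz":0,"dx":0,"dy":0,"dz":0,"hand":0},{"wx":0,"wy":0,"wz":0,"dx":0,"dy":0,"dz":0,"hand":0}]'
python3 -m jog '[{"wx":0,"wy":0,"wz":0,"dx":0,"dy":0,"dz":0.05,"hand":0},{"wx":0,"wy":0,"wz":0,"dx":0,"dy":0,"dz":0.08,"hand":0},{"wx":0,"wy":0,"wz":0,"dx":0,"dy":0,"dz":0.1,"hand":0},{"wx":0,"wy":0,"wz":0,"dx":0,"dy":0,"dz":0.1,"hand":0},{"wx":0,"wy":0,"wz":0,"dx":0,"dy":0,"dz":0.08,"hand":0}]'
python3 -m jog '[{"wx":0,"wy":0,"wz":0,"dx":-0.13,"dy":-0.047,"dz":0,"hand":0},{"wx":0,"wy":0,"wz":0,"dx":-0.13,"dy":-0.047,"dz":0,"hand":0},{"wx":0,"wy":0,"wz":0,"dx":-0.13,"dy":-0.047,"dz":0,"hand":0},{"wx":0,"wy":0,"wz":0,"dx":-0.13,"dy":-0.047,"dz":0,"hand":0},{"wx":0,"wy":0,"wz":0,"dx":-0.13,"dy":-0.047,"dz":0,"hand":0}]'
python3 -m jog '[{"wx":0,"wy":0,"wz":0,"dx":-0.1,"dy":-0.04,"dz":0,"hand":0},{"wx":0,"wy":0,"wz":0,"dx":0,"dy":0,"dz":0,"hand":0},{"wx":0,"wy":0,"wz":0,"dx":0,"dy":0,"dz":0,"hand":0}]'
python3 -c "
from plant import r; s=r.get_state(); print(s['q'].round(3))"
```

```text
clock: 19.38
tool_pos: [0.6641, 0.1395, 0.0237]
eef_rot: [0.007, 1.0, 0.001, -0.001]
contact_force: [0.2, 0.3, 0.7]
opening: 0.761
finger_force: 0.0
clock: 19.8
tool_pos: [0.6645, 0.14, 0.129]
eef_rot: [0.007, 1.0, 0.002, -0.0]
contact_force: [-0.0, -0.3, -0.3]
opening: 1.001
finger_force: 0.0
clock: 20.22
tool_pos: [0.5002, 0.0802, 0.1272]
eef_rot: [0.007, 1.0, 0.001, -0.001]
contact_force: [0.9, 0.0, -0.8]
opening: 0.994
finger_force: 0.0
clock: 20.47
tool_pos: [0.476, 0.0702, 0.1271]
eef_rot: [0.007, 1.0, 0.001, -0.001]
contact_force: [0.6, -0.7, 0.1]
opening: 1.003
finger_force: 0.0
[ 0.148  0.767 -0.638  2.077  0.85   0.58   0.453]
```

```bash
python3 -m jog '[{"wx":0,"wy":0,"wz":0,"dx":-0.016,"dy":-0.008,"dz":-0.06,"hand":0},{"wx":0,"wy":0,"wz":0,"dx":0,"dy":0,"dz":-0.06,"hand":0},{"wx":0,"wy":0,"wz":0,"dx":0,"dy":0,"dz":-0.06,"hand":0},{"wx":0,"wy":0,"wz":0,"dx":0,"dy":0,"dz":0,"hand":0}]'
python3 -m jog '[{"wx":0,"wy":0,"wz":0,"dx":0,"dy":0,"dz":-0.06,"hand":0},{"wx":0,"wy":0,"wz":0,"dx":0,"dy":0,"dz":-0.06,"hand":0},{"wx":0,"wy":0,"wz":0,"dx":0,"dy":0,"dz":-0.06,"hand":0},{"wx":0,"wy":0,"wz":0,"dx":0,"dy":0,"dz":-0.06,"hand":0},{"wx":0,"wy":0,"wz":0,"dx":0,"dy":0,"dz":0,"hand":0}]'
```

```text
clock: 20.8
tool_pos: [0.4736, 0.0694, 0.0796]
eef_rot: [0.007, 1.0, 0.001, -0.002]
contact_force: [-0.6, 0.6, -1.0]
opening: 0.998
finger_force: 0.0
clock: 21.22
tool_pos: [0.4735, 0.0696, 0.0198]
eef_rot: [0.007, 1.0, 0.001, -0.001]
contact_force: [-1.2, 0.1, 0.1]
opening: 0.998
finger_force: 0.0
```

```bash
python3 -m jog '[{"wx":0,"wy":0,"wz":0,"dx":-0.006,"dy":0,"dz":-0.016,"hand":0},{"wx":0,"wy":0,"wz":0,"dx":0,"dy":0,"dz":0,"hand":1},{"wx":0,"wy":0,"wz":0,"dx":0,"dy":0,"dz":0,"hand":1},{"wx":0,"wy":0,"wz":0,"dx":0,"dy":0,"dz":0,"hand":1},{"wx":0,"wy":0,"wz":0,"dx":0,"dy":0,"dz":0,"hand":1}]' 25
python3 -m jog '[{"wx":0,"wy":0,"wz":0,"dx":0,"dy":0,"dz":0,"hand":1},{"wx":0,"wy":0,"wz":0,"dx":0,"dy":0,"dz":0,"hand":1},{"wx":0,"wy":0,"wz":0,"dx":0,"dy":0,"dz":0,"hand":1},{"wx":0,"wy":0,"wz":0,"dx":0,"dy":0,"dz":0,"hand":1}]'
python3 -m jog '[{"wx":0,"wy":0,"wz":0,"dx":0,"dy":0,"dz":0.04,"hand":1},{"wx":0,"wy":0,"wz":0,"dx":0,"dy":0,"dz":0.08,"hand":1},{"wx":0,"wy":0,"wz":0,"dx":0,"dy":0,"dz":0.08,"hand":1},{"wx":0,"wy":0,"wz":0,"dx":0,"dy":0,"dz":0.08,"hand":1},{"wx":0,"wy":0,"wz":0,"dx":0,"dy":0,"dz":0.05,"hand":1}]'
```

```text
clock: 21.63
tool_pos: [0.4718, 0.0689, 0.0177]
eef_rot: [0.007, 1.0, 0.002, -0.001]
contact_force: [-0.2, -0.1, 0.9]
opening: 0.716
finger_force: 0.0
clock: 21.97
tool_pos: [0.4716, 0.0691, 0.0175]
eef_rot: [0.007, 1.0, 0.002, -0.001]
contact_force: [0.1, 0.5, 5.1]
opening: 0.628
finger_force: 25.0
clock: 22.38
tool_pos: [0.4709, 0.0684, 0.1008]
eef_rot: [0.007, 1.0, 0.001, -0.001]
contact_force: [0.2, -0.0, -2.1]
opening: 0.629
finger_force: 25.0
```

```bash
python3 -m jog '[{"wx":0,"wy":0,"wz":0,"dx":0.029,"dy":0.1,"dz":0,"hand":1},{"wx":0,"wy":0,"wz":0,"dx":0.029,"dy":0.13,"dz":0,"hand":1},{"wx":0,"wy":0,"wz":0,"dx":0.029,"dy":0.13,"dz":0,"hand":1},{"wx":0,"wy":0,"wz":0,"dx":0.029,"dy":0.13,"dz":0,"hand":1},{"wx":0,"wy":0,"wz":0,"dx":0.029,"dy":0.13,"dz":0,"hand":1}]'
python3 -m jog '[{"wx":0,"wy":0,"wz":0,"dx":0.029,"dy":0.13,"dz":0,"hand":1},{"wx":0,"wy":0,"wz":0,"dx":0.029,"dy":0.13,"dz":0,"hand":1},{"wx":0,"wy":0,"wz":0,"dx":0.029,"dy":0.13,"dz":0,"hand":1},{"wx":0,"wy":0,"wz":0,"dx":0.029,"dy":0.13,"dz":0,"hand":1},{"wx":0,"wy":0,"wz":0,"dx":0.029,"dy":0.08,"dz":0,"hand":1}]'
python3 -m jog '[{"wx":0,"wy":0,"wz":0,"dx":0,"dy":0,"dz":-0.05,"hand":1},{"wx":0,"wy":0,"wz":0,"dx":0,"dy":0,"dz":-0.05,"hand":1},{"wx":0,"wy":0,"wz":0,"dx":0,"dy":0,"dz":0,"hand":1},{"wx":0,"wy":0,"wz":0,"dx":0,"dy":0,"dz":0,"hand":1}]'
python3 - <<'E'
from fit import *
im=save("scene","s4")[:,:,::-1].copy(); u,v=proj("scene",[.544,.375,.03])[0].astype(int)
for a,b in proj("scene",place("large_socket",[.544,.375,.06])): im[int(b+.5),int(a+.5)]=(0,255,0)
cv2.imwrite("pics/c4.png",cv2.resize(im[v-60:v+60,u-80:u+80],None,fx=5,fy=5,interpolation=cv2.INTER_CUBIC))
E
```

```text
clock: 22.8
tool_pos: [0.507, 0.2244, 0.0992]
eef_rot: [0.007, 1.0, 0.001, -0.002]
contact_force: [0.3, 0.2, -1.0]
opening: 0.63
finger_force: 25.0
clock: 23.22
tool_pos: [0.5421, 0.3776, 0.0992]
eef_rot: [0.006, 1.0, 0.002, -0.002]
contact_force: [0.1, 1.1, -1.5]
opening: 0.629
finger_force: 25.0
clock: 23.55
tool_pos: [0.5428, 0.3705, 0.0726]
eef_rot: [0.008, 1.0, -0.001, -0.003]
contact_force: [0.1, 0.9, -1.4]
opening: 0.632
finger_force: 25.0
```

View pics/c4.png

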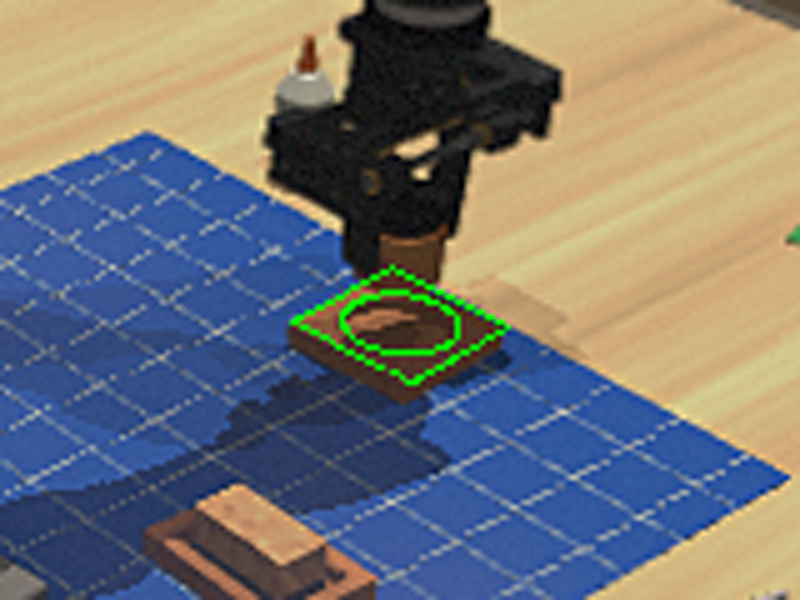

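The crop shows the socket outline matching the wood at (400,325), with the jar held upright above it at (410,255). The glue bottle at (303,90) is untouched and the block sits in its tray at (262,535). Lowering.

```bash
python3 -m jog '[{"wx":0,"wy":0,"wz":0,"dx":0.004,"dy":0.017,"dz":-0.02,"hand":1},{"wx":0,"wy":0,"wz":0,"dx":0,"dy":0,"dz":-0.04,"hand":1},{"wx":0,"wy":0,"wz":0,"dx":0,"dy":0,"dz":-0.04,"hand":1},{"wx":0,"wy":0,"wz":0,"dx":0,"dy":0,"dz":0,"hand":1},{"wx":0,"wy":0,"wz":0,"dx":0,"dy":0,"dz":0,"hand":1}]'
```

```text
clock: 24.02
tool_pos: [0.544, 0.3772, 0.0484]
eef_rot: [0.007, 1.0, 0.0, -0.002]
contact_force: [-0.6, -0.3, -1.4]
opening: 0.629
finger_force: 25.0
```

```bash
python3 -m jog '[{"wx":0,"wy":0,"wz":0,"dx":0,"dy":-0.006,"dz":-0.03,"hand":1},{"wx":0,"wy":0,"wz":0,"dx":0,"dy":0,"dz":-0.03,"hand":1},{"wx":0,"wy":0,"wz":0,"dx":0,"dy":0,"dz":-0.03,"hand":1},{"wx":0,"wy":0,"wz":0,"dx":0,"dy":0,"dz":0,"hand":1},{"wx":0,"wy":0,"wz":0,"dx":0,"dy":0,"dz":0,"hand":1}]'
```

```text
clock: 24.43
tool_pos: [0.5441, 0.3761, 0.0263]
eef_rot: [0.007, 1.0, 0.001, -0.002]
contact_force: [-0.2, 0.3, -1.2]
opening: 0.627
finger_force: 25.0
```

```bash
python3 -m jog '[{"wx":0,"wy":0,"wz":0,"dx":0,"dy":0,"dz":-0.01,"hand":1},{"wx":0,"wy":0,"wz":0,"dx":0,"dy":0,"dz":0,"hand":1},{"wx":0,"wy":0,"wz":0,"dx":0,"dy":0,"dz":0,"hand":1}]'
python3 -m jog '[{"wx":0,"wy":0,"wz":0,"dx":0,"dy":0,"dz":0,"hand":0.5},{"wx":0,"wy":0,"wz":0,"dx":0,"dy":0,"dz":0,"hand":0},{"wx":0,"wy":0,"wz":0,"dx":0,"dy":0,"dz":0,"hand":0},{"wx":0,"wy":0,"wz":0,"dx":0,"dy":0,"dz":0,"hand":0},{"wx":0,"wy":0,"wz":0,"dx":0,"dy":0,"dz":0,"hand":0}]'
python3 -m jog '[{"wx":0,"wy":0,"wz":0,"dx":0,"dy":0,"dz":0,"hand":0},{"wx":0,"wy":0,"wz":0,"dx":0,"dy":0,"dz":0.08,"hand":0},{"wx":0,"wy":0,"wz":0,"dx":0,"dy":0,"dz":0.1,"hand":0},{"wx":0,"wy":0,"wz":0,"dx":0,"dy":0,"dz":0.12,"hand":0},{"wx":0,"wy":0,"wz":0,"dx":0,"dy":0,"dz":0.12,"hand":0}]'
python3 -m jog '[{"wx":0,"wy":0,"wz":0,"dx":-0.1,"dy":0,"dz":0.1,"hand":0},{"wx":0,"wy":0,"wz":0,"dx":-0.12,"dy":0,"dz":0.1,"hand":0},{"wx":0,"wy":0,"wz":0,"dx":-0.12,"dy":0,"dz":0.05,"hand":0},{"wx":0,"wy":0,"wz":0,"dx":-0.1,"dy":0,"dz":0,"hand":0},{"wx":0,"wy":0,"wz":0,"dx":0,"dy":0,"dz":0,"hand":0}]'
cat > fin.py <<'E'
from fit import *
I={c:save(c,c+"5")[:,:,::-1].copy() for c in("top","scene")}; G={c:grad(i) for c,i in I.items()}
for n,p,z in (("small_jar",(.536,-.365),.006),("large_jar",(.544,.375),.006),("tape_roll",(.629,-.113),.008),("sanding_block",(.663,.139),.006)):
    MOD[n]=MOD[n]+[0,0,z]; print(n,[np.round(fit(n,p,g)[0],3) for g in(G,{"top":G["top"]},{"scene":G["scene"]})])
E
python3 fin.py
```

```text
clock: 24.68
tool_pos: [0.5446, 0.3766, 0.0247]
eef_rot: [0.007, 1.0, 0.001, -0.001]
contact_force: [1.0, 0.3, -2.0]
opening: 0.629
finger_force: 25.0
clock: 25.1
tool_pos: [0.5446, 0.3767, 0.0248]
eef_rot: [0.007, 1.0, 0.001, -0.001]
contact_force: [-0.3, -0.4, 0.7]
opening: 0.904
finger_force: 0.0
clock: 25.52
tool_pos: [0.5441, 0.3762, 0.1303]
eef_rot: [0.007, 1.0, 0.001, -0.002]
contact_force: [0.4, 0.1, 0.6]
opening: 1.002
finger_force: 0.0
clock: 25.93
tool_pos: [0.4288, 0.3779, 0.1939]
eef_rot: [0.003, 1.0, 0.002, -0.002]
contact_force: [0.2, 0.6, -0.6]
opening: 1.001
finger_force: 0.0
small_jar [array([ 0.538, -0.367,  0.593]), array([ 0.537, -0.365,  0.045]), array([ 0.538, -0.369,  0.531])]
large_jar [array([0.544, 0.375, 0.17 ]), array([0.544, 0.375, 0.954]), array([0.544, 0.373, 0.555])]
tape_roll [array([ 0.63 , -0.116, -1.212]), array([ 0.629, -0.115, -0.44 ]), array([ 0.63 , -0.117,  1.525])]
sanding_block [array([ 0.661,  0.139, -0.029]), array([ 0.677,  0.136, -1.596]), array([ 0.662,  0.135, -0.024])]
```

View pics/scene5.png

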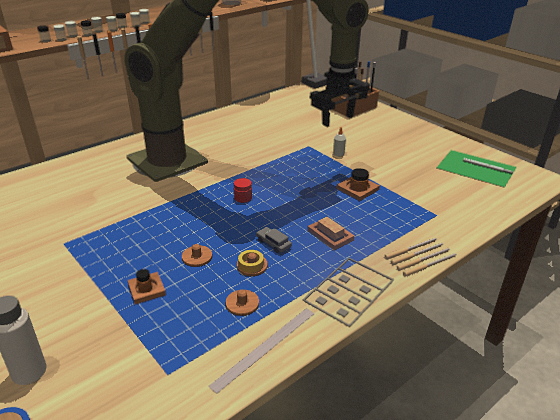

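View pics/top5.png

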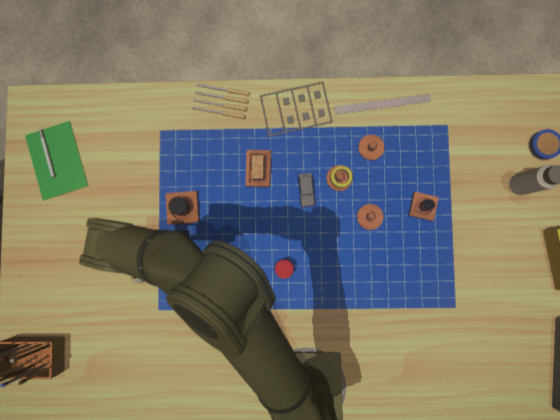

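Both final views show all four things seated within about 4 mm of their holder centres: the small jar at top (427,206), the large jar at (180,206), the tape at (340,178) and the block at (258,167). The car at (307,189) is where it was, and the bottle, seen in the scene view at (340,143), still stands. The gripper is clear, so I hand in.

```bash
python3 -c "
from plant import r; print(r.finish_job())"
```

```text
the job is handed in; nothing more can be done
None
```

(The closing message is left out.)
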